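# Seat a sensor capsule in its test fixture and close the hold-down bar

## Robot

A 6-joint arm with a two-finger parallel gripper is mounted at the origin on the work surface. World frame = base frame: x ahead of the robot, y to its left, z up, the work surface at z = 0. Lengths are in m, angles in degrees, forces in N, time in s.
With the tool pointing down it reaches from about 0.4 to 0.825 m from the base axis. Payload 7 kg.
Tool frame: the origin (TCP) lies on the centre line of the jaws, within the pads' length; the fingertips stand 11 mm ahead of it and the grasp point (between the pads) lies 8 mm behind it; z points along the fingers, y is the line along which they close (so a half turn about z gives the same grasp; the last joint's range is limited). The gripper opens to 88 mm and grips with 3 to 60 N. Pads are 19 mm wide; open, the fingers measure 130 mm over their backs; the gripper's body (78 mm by 193 mm) begins 47 mm behind the grasp point.
Start: joints at [16.507, 20.546, 0.682, 0, -70.136, -16.507], TCP at [0.675, -0, 0.238] pointing down, gripper open.
Joint ranges: [-176.03, 176.03], [-82.01, 121.73], [-58.28, 71.71], [-173.87, 95.51], [-174.79, -0.11], [-173.66, 173.66]. Speed limits (degrees/s): [136.94, 136.94, 172.46, 180, 180, 180].

## Interface

Orientations are given as [roll, pitch, yaw] about the fixed x, y, z axes, in that order (R = Rz(yaw) Ry(pitch) Rx(roll)).
In Python, from plant import r, capture, camera_model, job gives the robot as it stands.
- The arm moves only by the tool drive_tool, never from a script. Its argument "increments" is a list that holds one entry, the list of rows, each a list of 5 numbers: the gripper's target within -1 to 1 (fully open at 1, half-way at 0, shut at -1), then the shift along the tool's x, y, z scaled (see below), then the turn about the tool's z scaled (see below). In form: [[[gripper, tx, ty, tz, roll], ...]]. A call has 1 to 5 rows; each row is the pose to reach, as a shift and turn from the pose commanded when the call began, along the tool's axes at that moment, turning the shorter way round; what a row does not reach only later rows make up. The controller multiplies each number of a shift by 120 mm and each number of a turn by 360 degrees. A row lasts 1/8 s, in which the tool goes at most 62.5 mm and 10.7 degrees, less where a joint would pass 70% of its speed; a pose out of reach is approached as far as the arm can. A call with a number of a shift or a turn outside -1 to 1 is refused whole. A call with a gripper value outside its range is refused whole. The fingers move at their own pace and stop on an object; "squeeze" is the grip in N (left out, the last holds). Time passes only in rows, so rows that repeat a pose let the fingers close. It gives the time, the measured TCP pose, the force, the opening and the grip force at its end, in the units of the state.
- r.get_state(): the state, without advancing time (a new reading comes with each control period).
- capture(name): name is "scene" or "side" or "wrist"; returns the picture (384x512x3 uint8, red, green, blue); there is no depth.
- camera_model(name): a dict with "camera_matrix" (3x3 intrinsics, pixels), "rvec" (rotation vector, rad) and "tvec" (3), from world to camera coordinates, as OpenCV has them. Camera axes: x right, y down, z forward; pixel columns grow to the right and rows downward; lengths in m; the calibration is good to about 2 mm. A picture is of the moment at which its call begins: read the wrist's pose just before it. camera_model takes no time and is no camera call; for the wrist camera it gives the pose at the moment of the call.
- job.close_job(): hands the job in; it is judged then, once.
The state is a dict: "time_s": time; "joints": joint angles; "qd": joint speeds; "joint_torque": joint torques, N m; "tcp_pos": TCP position; "eef_rot": TCP orientation; "contact_force": force on the tool from outside, world axes, zero at the start; "moment": the same for the moment, N m; "gripper_width": finger opening in m; "gripper_force": force on a finger pad.
Only numpy, scipy, OpenCV 4.12 (cv2) and the standard library are available. Lean on these libraries where they do the work, as an engineer would, in place of code of your own. Each camera call takes 0.05 s, during which the arm holds its last target. There are 200 camera calls.

## Task

Load the sensor capsule that is waiting in the channel of the orange test fixture: slide it along the plate, never lifting it out of the channel, until it drops fully and flat into the shallow pocket. Push it gently and stop as soon as it catches, since the capsule must not be shoved hard. Then swing the hold-down bar round over it until it reaches its stop, let go, and leave the other things on the bench where they are.

Things in the scene. Friction and masses are not known exactly. Their poses are not given: they have to be found in the camera images.
- fixture: Test fixture: fixed orange box 280 x 130 mm; origin at the centre of its underside, z up, x along its channel from the loading end (-x) to the pivot end, y to its left. The 42 mm wide channel runs on y = 0; its floor is a grey metal plate, top at z = 40 mm. Guides and rails beside it stand 4 mm higher, to y = +-61 mm, x = +-125 mm. A boss 24 mm across, 9 mm high, blocks it at x = 105 mm.
- capsule_center (a point): Centre of the capsule: plain steel disc 40 mm across, 12 mm thick, 70 to 130 g, flat and loose in the channel, 1 mm play each side, starting at fixture x = -80 to -55 mm. Centre at fixture z = 46 mm on the plate, 41 mm in the pocket (top then 7 mm over the plate). Slides with about 1 N; once dropped it catches on the far wall. Over 15 N from the fingers harms it. z is its axis.
- hold_bar (a joint): Angle of the hold-down bar on its upright pivot, rad: 0 = out to the fixture's left (+y), growing anticlockwise from above to 1.571 = its stop, along the channel towards -x. Starts at 0 to 0.5. Stiff (0.06 N m), stays where left. Flat steel, 20 mm wide, 6 mm thick, 125 mm long from the pivot; underside 9 mm above the plate: passes 2 mm over a seated capsule, hits an unseated one.
- track_start (a point): Point on the channel floor at x = -120, y = 0, z = 40 mm of the fixture, axes as the fixture's. The floor plate is clamped at a different place each time, so its one round pocket (46 mm across at the mouth, 44 mm below, 5 mm deep, flat floor, on the channel's centre line) has its centre anywhere 125 to 165 mm along +x from this point: not measured, to be found by sliding.
- bar_pivot (a point): Pivot axis of the bar, at the height of the bar's underside: fixed at x = 105, y = 0, z = 49 mm of the fixture.
- bar_post (a point): The bar's grip: an upright black round post 14 mm across and 34 mm high on top of the bar, 115 mm from the pivot axis. The point lies on its axis 19 mm above the bar's top and 15 mm below the post's top (74 mm above the fixture's origin). Moves with the bar.
- parts_tray: Fixed black parts tray, 160 x 200 x 35 mm, with one divider; a bystander holding the spares. Origin at the centre of its underside.
- spare_a_center (a point): Centre of a spare capsule of the same shape in the tray; leave it.
- spare_b_center (a point): Centre of another spare capsule in the tray; leave it.
- driver: Screwdriver 160 mm long lying on the bench to the right of the fixture, along its x; leave it.
- tape_roll: Roll of tape 56 mm across, 18 mm high, on the bench close to the left of the fixture, below the sweep of the bar; leave it.
- cleaner: White bottle 48 mm across, 120 mm tall, standing on the bench at the far left; leave it.
- brush: Brush 150 mm long lying on the bench at the left; leave it.
There are look-alikes about, which are no part of the job. Leave any blue or brown look-alike of the part that bears capsule_center alone.

How it is judged (in metres and radians):
On the way, in this order (a step that is already met when the one before it is completed fails the run):
1. the capsule has dropped fully and flat into the pocket (z of capsule_center in the frame of fixture between 0.0385 and 0.043 m and angle between capsule_center's own z axis and vertical below 0.06 rad and x of capsule_center in the frame of fixture between -0.01 and 0.06 m and y of capsule_center in the frame of fixture between -0.01 and 0.01 m), for 0.2 s.
2. the hold-down bar is swung over the seated capsule to its stop (all of step 1 and value of joint hold_bar above 1.47 rad), for 0.2 s.
At the end, for the whole second after the job is handed in: The capsule lies flat (within 0.06 rad) on the floor of the pocket (centre 38.5 to 43 mm above the fixture's origin, within its channel), the hold-down bar is over it at its stop (joint above 1.47 rad), both at rest and let go (all of step 2 and linear speed of capsule below 0.01 m/s and velocity of joint hold_bar below 0.03 rad/s); the robot touches nothing.
It fails at once if the capsule is lifted out of the channel (centre more than 8 mm above where it lies on the plate) (z of capsule_center in the frame of fixture above 0.054 m).
It fails at once if the fingers push the capsule with more than 15 N (contact force between capsule and the fingers above 15 N).
It fails at once if a bystander is moved by more than 20 mm (distance of any of spare_a_center, spare_b_center, driver, tape_roll, cleaner, brush from where it was at the start of the episode above 0.02 m).
It also fails if it takes over 53 s, if anything falls off the work surface, if the arm or the gripper's body presses on something with over 40 N, if the wrist force passes 120 N, or if a joint passes its speed limit or range.

## Working session

There is one attempt and no reset: what is moved stays moved. The work goes in short steps, Python scripts to look and compute and a tool call to move; the robot and the scene stay as the last step left them, time stands still between calls to the robot, and variables do not carry over. Pictures are saved under pics/ and viewed, at most 10 in all, crops included, and the job is handed in when it is done.

Besides the shell and the picture viewer there is one more tool, called after ">>>" as a command line: name --argument value ..., lists and objects as JSON in quotes. drive_tool: Moves the arm, as the interface text tells. Its arguments: {"type":"object","properties":{"increments":{"type":"array"},"squeeze":{"type":"number"}},"required":["increments"]}

```bash
mkdir -p pics; cat > h.py <<'E'
import numpy as np, cv2
from plant import r, capture, camera_model, job
def save(n,f):
    m=camera_model(n); im=capture(n); cv2.imwrite('pics/'+f,im[:,:,::-1]); return im,m
def ray(m,px):
    K=np.array(m["camera_matrix"],float);R=cv2.Rodrigues(np.array(m["rvec"],float))[0];t=np.array(m["tvec"],float).ravel()
    d=R.T@np.linalg.inv(K)@np.array([px[0],px[1],1.]); return -R.T@t,d
def atz(m,px,z):
    c,d=ray(m,px); return c+d*(z-c[2])/d[2]
def proj(m,p):
    return cv2.projectPoints(np.array(p,float).reshape(-1,3),np.array(m["rvec"],float),np.array(m["tvec"],float),np.array(m["camera_matrix"],float),None)[0].reshape(-1,2)
E
python3 - <<'E'
from h import *
print(r.get_state())
a,_=save('scene','scene.png'); b,_=save('wrist','wrist.png')
for n in('scene','side','wrist'):
    m=camera_model(n);print(n,ray(m,(256,192)))
E
```

```text
{'time_s': 0.0, 'joints': array([ 1.65080186e+01,  2.05908984e+01,  6.34120668e-01, -2.02685546e-02,
       -7.01351068e+01, -1.65085500e+01]), 'qd': array([-0.01928842, -0.01777945,  0.0339897 , -0.09976211, -0.05308585,
       -0.06860758]), 'joint_torque': array([-8.00930356e-04, -5.82726967e+01,  2.93058443e+01,  6.99745238e+00,
        6.93249181e-03, -2.06530804e-04]), 'tcp_pos': array([ 6.74534744e-01, -9.53534614e-06,  2.36630893e-01]), 'eef_rot': array([ 1.79906488e+02, -7.84399192e-03, -9.00074276e+01]), 'contact_force': array([-0.4317611 , -0.45405724,  0.25567878]), 'moment': array([-1.45274169e-02,  6.76954605e-05,  1.68332148e-02]), 'gripper_force': 0.0, 'gripper_width': 0.08758697596293788}
scene (array([ 1.05793484, -0.3300544 ,  1.01066647]), array([-0.49066016,  0.25469127, -0.83333901]))
side (array([ 0.0127196 , -0.68451826,  0.92916987]), array([ 0.4182997 ,  0.54738776, -0.72490476]))
wrist (array([ 0.67567133, -0.06743921,  0.38401764]), array([-0.00250867,  0.24085561, -0.97060169]))
```

View pics/scene.png

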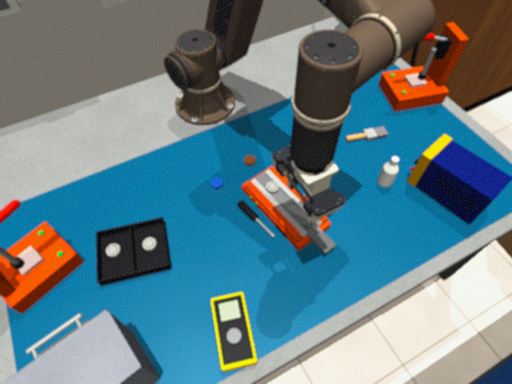

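View pics/wrist.png

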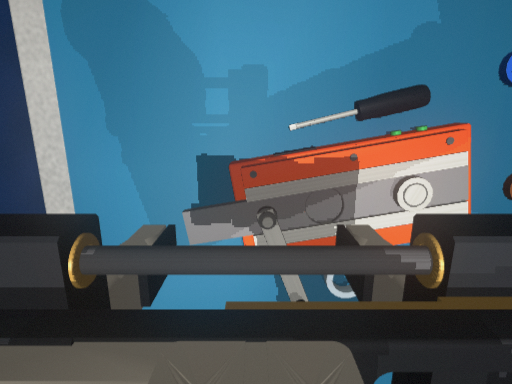

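```bash
python3 - <<'E'
from h import *
m=camera_model('wrist')
cap=atz(m,(414,194),.052);piv=atz(m,(267,213),.06)
print(cap,piv)
for p,z in(((232,165),.04),((470,125),.04),((325,205),.04),((298,295),.058)):print(p,atz(m,p,z))
d=piv-cap;print(np.degrees(np.arctan2(d[1],d[0])),np.hypot(*d[:2]))
im=cv2.imread('pics/wrist.png')[110:310,170:490]
cv2.imwrite('pics/wc.png',cv2.resize(im,None,fx=2.5,fy=2.5,interpolation=cv2.INTER_CUBIC))
im,_=save('side','side.png')
E
```

```text
[0.49893159 0.01726012 0.052     ] [0.6626857  0.03683627 0.06      ]
(232, 165) [ 0.7018043  -0.01337442  0.04      ]
(470, 125) [ 0.44142377 -0.05733722  0.04      ]
(325, 205) [0.59447956 0.03352199 0.04      ]
(298, 295) [0.62463872 0.1401081  0.058     ]
6.817127991602259 0.1649200865807918
```

View pics/wc.png

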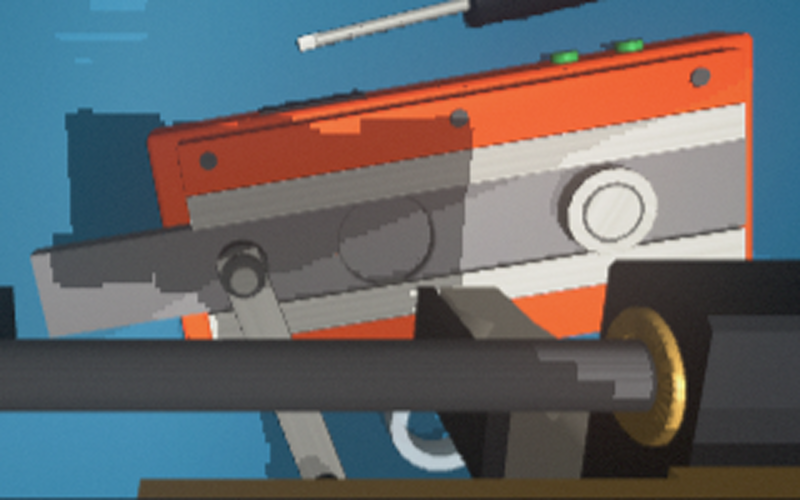

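View pics/side.png

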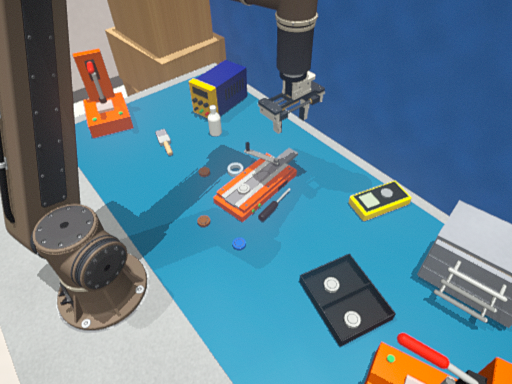

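The wrist view shows, at full-image pixels: the capsule at (415,194), the pocket outline at (324,205), the pivot at (268,220) and the bar running down to about (299,300). The side view agrees, with the fixture clear of the driver and tape. I'll fit the fixture frame from these.

```bash
cat >> h.py <<'E'
YAW=np.radians(9.6)
ex=np.array([np.cos(YAW),np.sin(YAW)]);ey=np.array([-ex[1],ex[0]])
E
python3 - <<'E'
from h import *
m=camera_model('wrist')
cap=atz(m,(415.2,194.4),.052)[:2];pk=atz(m,(324.4,204.8),.04)[:2]
for z in(.055,.06,.065):
  p=atz(m,(267.6,220),z)[:2];d=p-cap;print(z,p,d@ex,d@ey)
print(cap,pk,np.degrees(np.arctan2(*(pk-cap)[::-1])),(pk-cap)@ex)
# direct edges: guide edge and box edge directions
f=lambda c:(c[0]/2.5+170,c[1]/2.5+110)
for a,b,z in(((188,197),(745,103),.044),((217,312),(745,228),.040),((150,138),(740,40),.04)):
  A=atz(m,f(a),z);B=atz(m,f(b),z);d=A-B;print(A,B,np.degrees(np.arctan2(d[1],d[0])),np.hypot(*d[:2]), (A[:2]-cap)@ey)
g=cap-.046*ex
print('start goal',g, 'tool x,y shift/120mm',-(g[1]-0)/.12,-(g[0]-.6745)/.12)
E
```

```text
0.055 [0.66183254 0.04675919] 0.16677390730234293 0.0012262015827614252
0.06 [0.66204332 0.04502435] 0.16669242063368161 -0.0005194955623150562
0.065 [0.6622541  0.04328951] 0.16661093396502027 -0.002265192707391524
[0.49759862 0.01773748] [0.5952773  0.03330847] 9.057332787909388 0.09890755397264936
[0.68715839 0.0132256  0.044     ] [ 0.4415117  -0.02931281  0.044     ] 9.824427348775163 0.24930265885000824 -0.03606134292295737
[0.67390818 0.07060168 0.04      ] [0.42877837 0.02896562 0.04      ] 9.639865635807904 0.24864067443533894 0.022720965504745325
[ 0.70418097 -0.01312681  0.04      ] [ 0.4456724  -0.05627392  0.04      ] 9.475767480968525 0.2620846274926827 -0.06488354691444378
start goal [0.4522428  0.01006612] tool x,y shift/120mm -0.083884312711243 1.8521433433204875
```

>>> drive_tool --increments '[[[-1,-0.03,0.3,0,-0.0267],[-1,-0.06,0.65,0,-0.0267],[-1,-0.078,0.95,0,-0.0267],[-1,-0.078,0.95,0,-0.0267],[-1,-0.078,0.95,0,-0.0267]]]' --squeeze 10

```text
time_s: 0.78
tcp_pos: [0.5614, 0.0095, 0.2379]
eef_rot: [-180.0, 0.0, -80.4]
contact_force: [0.4, 0.0, 0.3]
gripper_width: 0.0433
gripper_force: 0.0
```

```bash
cat >> h.py <<'E'
CAP=np.array([.4976,.01774]);ORG=CAP+.0617*ex   # fixture origin estimate
def go(fx,fy,z,yaw=-80.4):
    s=r.get_state();p=s['tcp_pos'];y=np.radians(s['eef_rot'][2])
    g=ORG+fx*ex+fy*ey-p[:2]
    tx=np.array([np.cos(y),np.sin(y)]);ty=np.array([np.sin(y),-np.cos(y)])
    f=p[:2]-ORG
    print('t',round(s['time_s'],2),'f',(f@ex).round(4),(f@ey).round(4),'z',p[2].round(4),'rot',s['eef_rot'].round(2),'F',s['contact_force'].round(1),'w',round(s['gripper_width'],4))
    print('cmd',np.round([g@tx/.12,g@ty/.12,-(z-p[2])/.12],3),'roll',round(-(yaw-s['eef_rot'][2])/360,4))
E
python3 - <<'E'
from h import *
go(-.112,0,.06)
im,m=save('wrist','w2.png')
E
```

```text
t 0.78 f -0.0002 -0.0188 z 0.2379 rot [-179.95    0.    -80.37] F [0.4 0.  0.3] w 0.0433
cmd [-0.157  0.932  1.482] roll 0.0001
```

View pics/w2.png

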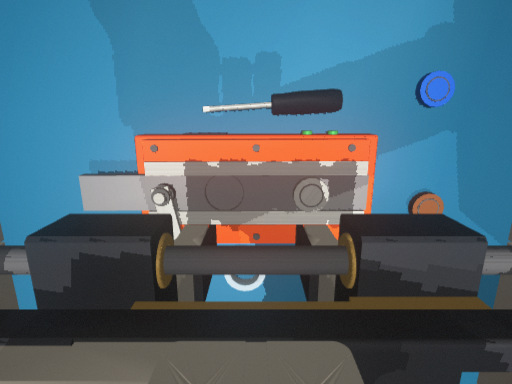

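The view is now square to the fixture, with the capsule at (312,195), the pocket at (225,193) and the pivot at (161,197). I'll use these pixels to check the frame.

```bash
python3 - <<'E'
from h import *
m=camera_model('wrist')
for n,p,z in(('cap',(312,194.5),.052),('pk',(225,193.5),.04),('piv',(161,197.5),.06),('TL',(136,135),.04),('TR',(376,135),.04),('edge+',(256,211),.044),('edge-',(256,176),.044)):
  w=atz(m,p,z)[:2]-ORG;print(n,(w@ex).round(4),(w@ey).round(4))
E
```

```text
cap -0.062 -0.001
pk 0.0363 0.001
piv 0.1042 0.0005
TL 0.1327 -0.0654
TR -0.1316 -0.0656
edge+ 0.0004 0.0209
edge- 0.0005 -0.0204
```

>>> drive_tool --increments '[[[-1,-0.05,0.25,0.1,0],[-1,-0.1,0.55,0.3,0],[-1,-0.157,0.85,0.5,0],[-1,-0.157,0.932,0.8,0],[-1,-0.157,0.932,0.9,0]]]'

```text
time_s: 1.45
tcp_pos: [0.4467, 0.0089, 0.1281]
eef_rot: [179.8, -0.0, -80.4]
contact_force: [0.0, 0.2, 1.0]
gripper_width: 0.0002
gripper_force: 0.0
```

```bash
python3 - <<'E'
from h import *
go(-.112,0,.06)
E
```

```text
t 1.45 f -0.1134 -0.0003 z 0.1281 rot [ 1.7984e+02 -4.0000e-02 -8.0390e+01] F [0.  0.2 1. ] w 0.0002
cmd [-0.002 -0.011  0.567] roll 0.0
```

>>> drive_tool --increments '[[[-1,0,0,0.2,0],[-1,0,0,0.4,0],[-1,0,0,0.52,0],[-1,0,0,0.567,0],[-1,0,0,0.567,0]]]'

```text
time_s: 2.08
tcp_pos: [0.4484, 0.0094, 0.0615]
eef_rot: [180.0, -0.0, -80.4]
contact_force: [0.3, -0.4, 0.6]
gripper_width: 0.0005
gripper_force: 0.0
```

```bash
python3 - <<'E'
from h import *
go(-.085,0,.06)
E
```

```text
t 2.08 f -0.1116 -0.0001 z 0.0615 rot [ 1.7998e+02 -2.0000e-02 -8.0390e+01] F [ 0.3 -0.4  0.6] w 0.0005
cmd [-0.    -0.222  0.013] roll 0.0
```

>>> drive_tool --increments '[[[-1,0,-0.03,0.01,0],[-1,0,-0.06,0.01,0],[-1,0,-0.09,0.01,0],[-1,0,-0.12,0.01,0],[-1,0,-0.15,0.01,0]]]'

```text
time_s: 2.7
tcp_pos: [0.4653, 0.0122, 0.0603]
eef_rot: [180.0, -0.0, -80.4]
contact_force: [-2.1, -0.9, 0.1]
gripper_width: 0.0
gripper_force: 0.7
```

>>> drive_tool --increments '[[[-1,0,-0.03,0,0],[-1,0,-0.06,0,0],[-1,0,-0.09,0,0],[-1,0,-0.12,0,0],[-1,0,-0.15,0,0]]]'

```text
time_s: 3.32
tcp_pos: [0.4833, 0.0153, 0.0603]
eef_rot: [-180.0, -0.0, -80.4]
contact_force: [-1.4, -0.7, 1.2]
gripper_width: 0.0006
gripper_force: 0.7
```

```bash
python3 - <<'E'
from h import *
go(-.04,0,.06)
im,m=save('wrist','w3.png')
print(proj(m,[list(ORG+x*ex)+[.052] for x in(-.062,-.04,.036)]))
E
```

```text
t 3.33 f -0.0762 -0.0 z 0.0603 rot [-180.     -0.    -80.39] F [-1.4 -0.7  1.2] w 0.0006
cmd [-0.    -0.302  0.003] roll 0.0
[[230.95508806 243.66909607]
 [190.5123397  243.64428747]
 [ 50.81257413 243.55859211]]
```

View pics/w3.png

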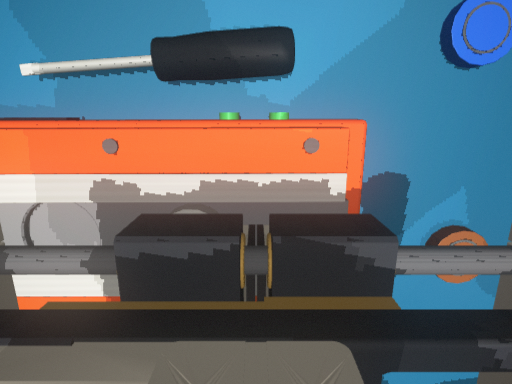

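The capsule top shows near (192,210), just ahead of the fingers, so it has moved, with the force around 1.5 to 2 N. I'll keep pushing.

>>> drive_tool --increments '[[[-1,0,-0.04,0,0],[-1,0,-0.08,0,0],[-1,0,-0.12,0,0],[-1,0,-0.16,0,0],[-1,0,-0.2,0,0]]]'

```text
time_s: 4.0
tcp_pos: [0.507, 0.0193, 0.0603]
eef_rot: [180.0, -0.0, -80.4]
contact_force: [-1.5, 0.2, 0.4]
gripper_width: 0.0005
gripper_force: 0.7
```

>>> drive_tool --increments '[[[-1,0,-0.03,0,0],[-1,0,-0.06,0,0],[-1,0,-0.09,0,0],[-1,0,-0.12,0,0],[-1,0,-0.14,0,0]]]'

```text
time_s: 4.62
tcp_pos: [0.5235, 0.0221, 0.0603]
eef_rot: [-180.0, -0.0, -80.4]
contact_force: [-0.6, -1.1, 0.3]
gripper_width: 0.0005
gripper_force: 0.7
```

```bash
python3 - <<'E'
from h import *
go(-.006,0,.06)
E
```

```text
t 4.62 f -0.0354 -0.0 z 0.0603 rot [-180.     -0.    -80.39] F [-0.6 -1.1  0.3] w 0.0005
cmd [-0.    -0.245  0.002] roll 0.0
```

>>> drive_tool --increments '[[[-1,0,-0.02,0,0],[-1,0,-0.04,0,0],[-1,0,-0.06,0,0],[-1,0,-0.08,0,0],[-1,0,-0.1,0,0]]]'

```text
time_s: 5.25
tcp_pos: [0.5353, 0.0241, 0.0603]
eef_rot: [-180.0, -0.0, -80.4]
contact_force: [-1.9, -0.7, 0.8]
gripper_width: 0.0005
gripper_force: 0.7
```

>>> drive_tool --increments '[[[-1,0,-0.015,0,0],[-1,0,-0.03,0,0],[-1,0,-0.045,0,0],[-1,0,-0.06,0,0],[-1,0,-0.075,0,0]]]'

```text
time_s: 5.88
tcp_pos: [0.5441, 0.0256, 0.0603]
eef_rot: [-180.0, -0.0, -80.4]
contact_force: [-0.6, -0.3, 0.7]
gripper_width: 0.0005
gripper_force: 0.8
```

```bash
python3 - <<'E'
from h import *
go(-.006,0,.06)
E
```

```text
t 5.88 f -0.0145 -0.0 z 0.0603 rot [-180.     -0.    -80.39] F [-0.6 -0.3  0.7] w 0.0005
cmd [-0.    -0.071  0.003] roll 0.0
```

>>> drive_tool --increments '[[[-1,0,-0.01,0,0],[-1,0,-0.02,0,0],[-1,0,-0.03,0,0],[-1,0,-0.04,0,0],[-1,0,-0.04,0,0]]]'

```text
time_s: 6.5
tcp_pos: [0.5488, 0.0264, 0.0603]
eef_rot: [-180.0, -0.0, -80.4]
contact_force: [-1.5, 0.2, 1.3]
gripper_width: 0.0002
gripper_force: 0.7
```

>>> drive_tool --increments '[[[-1,0,-0.01,0,0],[-1,0,-0.02,0,0],[-1,0,-0.03,0,0],[-1,0,-0.04,0,0],[-1,0,-0.04,0,0]]]'

```text
time_s: 7.12
tcp_pos: [0.5535, 0.0272, 0.0604]
eef_rot: [180.0, -0.0, -80.4]
contact_force: [-2.0, -0.3, 1.6]
gripper_width: 0.0001
gripper_force: 1.4
```

```bash
python3 - <<'E'
from h import *
go(-.006,0,.06)
im,m=save('scene','s4.png');w=ORG+.036*ex
u,v=proj(m,[[w[0],w[1],.047]])[0].astype(int);print(u,v)
a,_=save('side','sd4.png');m=camera_model('side');u2,v2=proj(m,[[w[0],w[1],.047]])[0].astype(int);print(u2,v2)
c=[cv2.resize(i[y-40:y+40,x-50:x+50,::-1],(400,320),interpolation=cv2.INTER_CUBIC) for i,x,y in((im,u,v),(a,u2,v2))]
cv2.imwrite('pics/c4.png',np.hstack(c))
E
```

```text
t 7.12 f -0.005 -0.0 z 0.0604 rot [180.    -0.   -80.39] F [-2.  -0.3  1.6] w 0.0001
cmd [-0.     0.008  0.003] roll 0.0
292 207
262 173
```

View pics/c4.png

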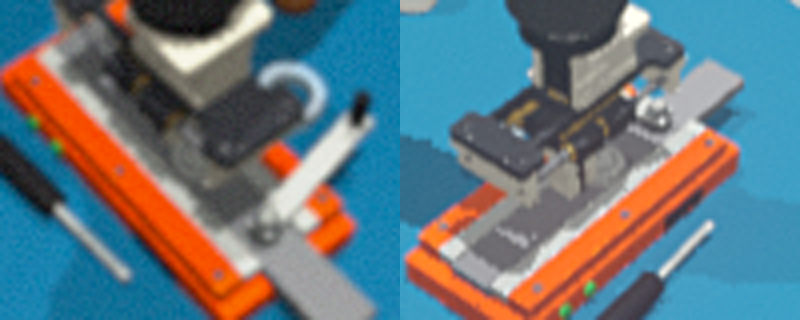

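The two crops are too coarse to tell whether it is seated; the capsule is just ahead of the fingers. I'll creep forward a little more.

>>> drive_tool --increments '[[[-1,0,-0.008,0,0],[-1,0,-0.016,0,0],[-1,0,-0.016,0,0]]]'

```text
time_s: 7.6
tcp_pos: [0.5556, 0.0276, 0.0604]
eef_rot: [-180.0, 0.0, -80.4]
contact_force: [-1.4, -0.9, 2.6]
gripper_width: 0.0004
gripper_force: 0.7
```

>>> drive_tool --increments '[[[-1,0,-0.008,0,0],[-1,0,-0.016,0,0],[-1,0,-0.016,0,0]]]'

```text
time_s: 7.98
tcp_pos: [0.5574, 0.0279, 0.0602]
eef_rot: [-180.0, 0.0, -80.4]
contact_force: [-0.1, -0.6, -0.5]
gripper_width: 0.0004
gripper_force: 0.0
```

```bash
python3 - <<'E'
from h import *
go(-.006,0,.06)
for i in range(6):
  capture('side');print(r.get_state()['contact_force'].round(1))
E
```

```text
t 7.97 f -0.001 0.0 z 0.0602 rot [-179.99    0.    -80.39] F [-0.1 -0.6 -0.5] w 0.0004
cmd [0.    0.042 0.002] roll 0.0
[-0.5 -0.4 -0.5]
[ 0.   0.3 -0.5]
[ 0.2  0.1 -0.4]
[-0.5  0.5  0.9]
[ 0.9  0.5 -1. ]
[ 1.1 -0.5 -0.3]
```

The force has fallen to zero, so it has dropped. I'll lift clear and look.

>>> drive_tool --increments '[[[-1,0,0,-0.15,0],[-1,0,0,-0.4,0],[-1,0.1,0,-0.8,0],[0.2,0.2,0,-1,0],[0.2,0.2,0,-1,0]]]'

```text
time_s: 8.9
tcp_pos: [0.5625, 0.0039, 0.1827]
eef_rot: [-179.7, 0.0, -80.4]
contact_force: [-0.2, -0.3, -0.7]
gripper_width: 0.0151
gripper_force: 0.0
```

```bash
python3 - <<'E'
from h import *
go(.1,.1,.071)
im,m=save('wrist','w5.png')
P=lambda x,y,z:list(ORG+x*ex+y*ey)+[z]
print(proj(m,[P(.036,0,.047),P(.036,0,.052),P(.105,0,.055)]+[P(.105-.115*np.sin(a),.115*np.cos(a),.089) for a in(0,.2,.4)]))
E
```

```text
t 8.9 f -0.0 -0.0244 z 0.1827 rot [-1.7974e+02  3.0000e-02 -8.0420e+01] F [-0.2 -0.3 -0.7] w 0.0151
cmd [-1.037 -0.833  0.931] roll -0.0001
[[219.76118468 213.81286303]
 [219.14223078 215.44617995]
 [145.43485133 216.34651689]
 [143.67306977 345.94053935]
 [168.10953217 343.92882657]
 [191.42220571 337.75470933]]
```

View pics/w5.png

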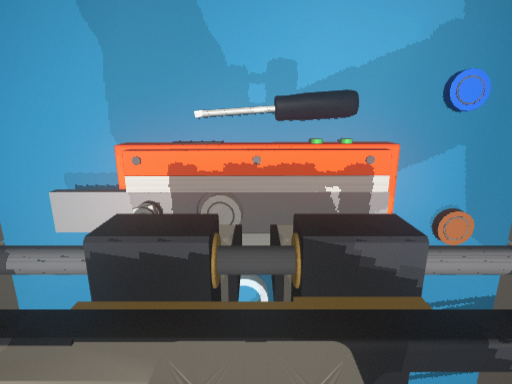

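The capsule sits at (220,213), which matches the predicted seated position. Next I'll locate the post, using the saved scene crop with its top at about (331.5,190.5).

```bash
python3 - <<'E'
from h import *
m=camera_model('scene')
for p,z in(((331.5,190.7),.089),((331.5,196),.06)):
  w=atz(m,p,z)[:2]-ORG;f=np.array([w@ex,w@ey]);d=f-[.105,0];print(f,np.hypot(*d),np.arctan2(-d[0],d[1]))
P=lambda x,y,z:list(ORG+x*ex+y*ey)+[z]
for a in(0,.1,.2,.3,.4,.5):print(a,proj(m,[P(.105-.115*np.sin(a),.115*np.cos(a),z) for z in(.089,.055)]).round(1).tolist())
# zoom scene around post
im=cv2.imread('pics/s4.png')[160:240,270:370]
cv2.imwrite('pics/c6.png',cv2.resize(im,None,fx=7,fy=7,interpolation=cv2.INTER_CUBIC))
E
```

```text
[0.07983346 0.11197903] 0.11477219827562808 0.22107012019354902
[0.08272877 0.11561102] 0.11773663216009803 0.19030806258951993
0 [[338.2, 195.8], [336.3, 201.9]]
0.1 [[335.3, 193.3], [333.4, 199.4]]
0.2 [[332.2, 191.1], [330.4, 197.3]]
0.3 [[328.9, 189.1], [327.2, 195.3]]
0.4 [[325.4, 187.5], [323.8, 193.7]]
0.5 [[321.8, 186.1], [320.3, 192.3]]
```

View pics/c6.png

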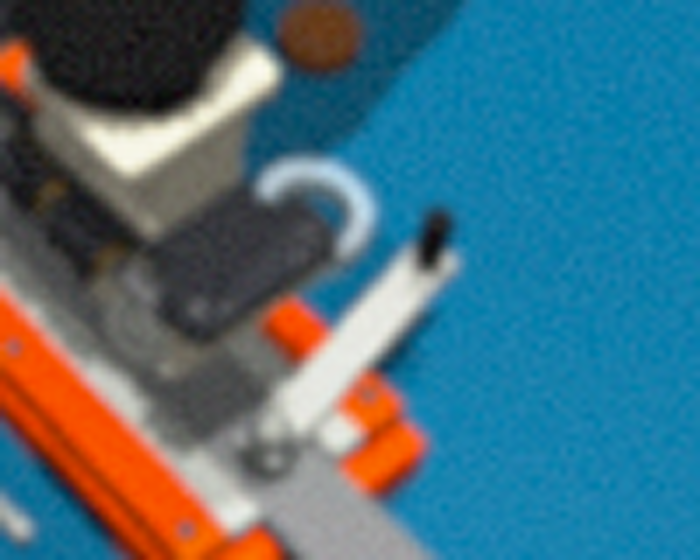

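The post top is at crop (437,220), which is full-image (332.4,191.4). That puts the bar at about 0.19 rad and the post at fixture (0.0835, 0.1127).

>>> drive_tool --increments '[[[0.4,-0.3,-0.2,0,0],[0.4,-0.6,-0.4,0,0],[0.4,-0.9,-0.6,0.1,0],[0.4,-1,-0.696,0.3,0],[0.4,-1,-0.696,0.3,0]]]'

```text
time_s: 9.57
tcp_pos: [0.6219, 0.137, 0.1404]
eef_rot: [179.6, -0.1, -80.3]
contact_force: [0.2, -0.7, -1.3]
gripper_width: 0.0609
gripper_force: 0.0
```

```bash
python3 - <<'E'
from h import *
go(.0835,.1127,.071)
E
```

```text
t 9.57 f 0.0807 0.0969 z 0.1404 rot [ 1.7964e+02 -8.0000e-02 -8.0330e+01] F [ 0.2 -0.7 -1.3] w 0.0609
cmd [-0.132 -0.023  0.578] roll 0.0002
```

>>> drive_tool --increments '[[[0.4,-0.14,0,0,0],[0.4,-0.14,0,0.2,0],[0.4,-0.14,0,0.4,0],[0.4,-0.14,0,0.6,0],[0.4,-0.14,0,0.6,0]]]'

```text
time_s: 10.2
tcp_pos: [0.6195, 0.1525, 0.0713]
eef_rot: [179.8, -0.0, -80.4]
contact_force: [0.7, -0.1, -0.2]
gripper_width: 0.0613
gripper_force: 0.0
```

>>> drive_tool --increments '[[[-1,0,0,0,0],[-1,0,0,0,0],[-1,0,0,0,0],[-1,0,0,0,0],[-1,0,0,0,0]]]' --squeeze 8

```text
time_s: 10.82
tcp_pos: [0.6208, 0.153, 0.0725]
eef_rot: [-180.0, 0.0, -80.4]
contact_force: [-0.1, 0.1, -0.8]
gripper_width: 0.0172
gripper_force: 0.0
```

```bash
python3 - <<'E'
from h import *
go(.0835,.1127,.071)
E
```

```text
t 10.82 f 0.0823 0.1128 z 0.0725 rot [-179.99    0.    -80.39] F [-0.1  0.1 -0.8] w 0.0172
cmd [ 0.001 -0.01   0.012] roll 0.0
```

>>> drive_tool --increments '[[[-1,0,0,0,0],[-1,0,0,0,0],[-1,0,0,0,0]]]'

```text
time_s: 11.2
tcp_pos: [0.6208, 0.153, 0.0724]
eef_rot: [-180.0, -0.0, -80.4]
contact_force: [-0.1, -0.1, 1.5]
gripper_width: 0.0135
gripper_force: 8.0
```

```bash
python3 - <<'E'
from h import *
go(.0835,.1127,.071)
p=r.get_state()['tcp_pos'][:2]-ORG;f=np.array([p@ex,p@ey])
a0=np.arcsin((.105-f[0])/.115);print('a0',a0)
q=lambda a:np.array([.105-.115*np.sin(a),.115*np.cos(a)])
for a in np.linspace(a0,1.6,16)[1:]:
  d=q(a)-q(a0);print(round(a,2),(-d[1]/.12).round(3),(-d[0]/.12).round(3))
E
```

```text
t 11.2 f 0.0823 0.1128 z 0.0724 rot [-180.     -0.    -80.39] F [-0.1 -0.1  1.5] w 0.0135
cmd [ 0.001 -0.01   0.011] roll 0.0
a0 0.19865903743434266
0.29 0.022 0.087
0.39 0.051 0.171
0.48 0.089 0.252
0.57 0.134 0.33
0.67 0.186 0.403
0.76 0.244 0.471
0.85 0.309 0.532
0.95 0.379 0.588
1.04 0.454 0.637
1.13 0.533 0.679
1.23 0.616 0.713
1.32 0.701 0.739
1.41 0.789 0.757
1.51 0.878 0.767
1.6 0.967 0.769
```

Gripped. Swinging the first third.

>>> drive_tool --increments '[[[-1,0.022,0.087,0,0],[-1,0.051,0.171,0,0],[-1,0.089,0.252,0,0],[-1,0.134,0.33,0,0],[-1,0.186,0.403,0,0]]]'

```text
time_s: 11.82
tcp_pos: [0.5762, 0.1224, 0.0725]
eef_rot: [-180.0, 0.0, -80.4]
contact_force: [0.8, 1.3, 1.0]
gripper_width: 0.0136
gripper_force: 8.0
```

>>> drive_tool --increments '[[[-1,0.058,0.068,0,0],[-1,0.123,0.129,0,0],[-1,0.193,0.185,0,0],[-1,0.268,0.234,0,0],[-1,0.268,0.234,0,0]]]'

```text
time_s: 12.45
tcp_pos: [0.5541, 0.0855, 0.0724]
eef_rot: [180.0, -0.0, -80.4]
contact_force: [-1.2, -0.6, 2.9]
gripper_width: 0.0134
gripper_force: 8.0
```

```bash
python3 - <<'E'
from h import *
go(-.01,0,.072)
E
```

```text
t 12.45 f 0.0053 0.0574 z 0.0724 rot [ 1.7997e+02 -2.0000e-02 -8.0440e+01] F [-1.2 -0.6  2.9] w 0.0134
cmd [0.478 0.127 0.003] roll -0.0001
```

>>> drive_tool --increments '[[[-1,0.04,0.022,0,0],[-1,0.079,0.042,0,0],[-1,0.12,0.06,0,0],[-1,0.162,0.076,0,0],[-1,0.2,0.09,0,0]]]'

```text
time_s: 13.08
tcp_pos: [0.5485, 0.0618, 0.0725]
eef_rot: [-179.9, 0.1, -80.4]
contact_force: [0.5, 10.3, 2.8]
gripper_width: 0.0136
gripper_force: 8.0
```

>>> drive_tool --increments '[[[-1,0.047,0.012,0,0],[-1,0.09,0.022,0,0],[-1,0.135,0.03,0,0],[-1,0.18,0.036,0,0],[-1,0.224,0.04,0,0]]]'

```text
time_s: 13.7
tcp_pos: [0.5473, 0.0335, 0.072]
eef_rot: [180.0, -0.0, -80.4]
contact_force: [-0.4, -0.4, 0.4]
gripper_width: 0.0029
gripper_force: 0.0
```

```bash
python3 - <<'E'
from h import *
go(-.01,0,.072)
E
```

```text
t 13.7 f -0.01 0.0073 z 0.072 rot [179.96  -0.   -80.38] F [-0.4 -0.4  0.4] w 0.0029
cmd [ 0.061 -0.     0.   ] roll 0.0001
```

At about 1.25 rad the bar met resistance (10 N) and slipped out of the grip, so the capsule may not be flat. I'll lift and look.

>>> drive_tool --increments '[[[-1,0,0,-0.2,0],[-1,0,0,-0.5,0],[-1,0.1,-0.1,-0.8,0],[-1,0.25,-0.2,-1,0],[-1,0.25,-0.2,-1,0]]]'

```text
time_s: 14.32
tcp_pos: [0.5769, 0.007, 0.1935]
eef_rot: [-179.9, -0.0, -80.5]
contact_force: [-0.3, 0.9, -0.3]
gripper_width: 0.0008
gripper_force: 0.0
```

```bash
python3 - <<'E'
from h import *
go(-.01,0,.072)
im,m=save('wrist','w7.png')
P=lambda x,y,z:list(ORG+x*ex+y*ey)+[z]
print(proj(m,[P(.036,0,.047),P(.036,0,.04),P(.105,0,.055)]+[P(.105-.115*np.sin(a),.115*np.cos(a),.089) for a in(1.1,1.2,1.3)]))
i=im[130:330,100:370,::-1];cv2.imwrite('pics/w7c.png',cv2.resize(i,None,fx=2.9,fy=2.9,interpolation=cv2.INTER_CUBIC))
E
```

```text
t 14.32 f 0.0147 -0.0239 z 0.1935 rot [-179.93   -0.    -80.48] F [-0.3  0.9 -0.3] w 0.0008
cmd [-0.199  0.206  1.012] roll -0.0002
[[235.34116042 210.04548304]
 [235.78966048 208.0029911 ]
 [163.90572814 212.53178476]
 [270.2067295  278.71653401]
 [275.55353498 268.21237942]
 [279.80908122 257.0783175 ]]
```

View pics/w7c.png

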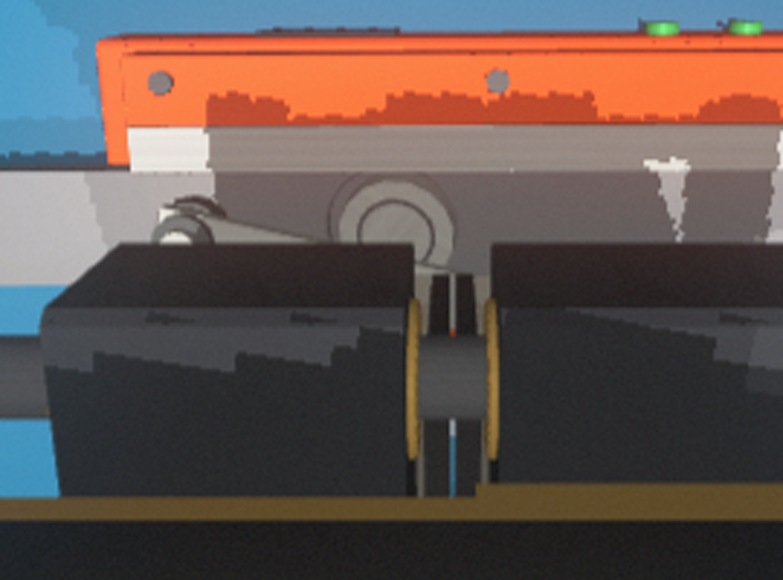

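The capsule shows at crop (397,230) inside the pocket rim, with the bar already partly over it at about 1.3 rad. The bar jammed there, so the capsule is probably slightly tilted. I'll push the bar back by its post, then settle the capsule with a very light press.

>>> drive_tool --increments '[[[-1,-0.05,0.14,0.1,0],[-1,-0.05,0.14,0.4,0],[-1,-0.05,0.14,0.7,0],[-1,-0.05,0.14,1,0],[-1,-0.05,0.14,1,0]]]'

```text
time_s: 15.0
tcp_pos: [0.5551, 0.0103, 0.0688]
eef_rot: [179.5, -0.1, -80.4]
contact_force: [-0.3, -0.0, -0.4]
gripper_width: 0.0007
gripper_force: 0.0
```

>>> drive_tool --increments '[[[-1,-0.06,0,0,0],[-1,-0.12,0,0,0],[-1,-0.18,0,0,0],[-1,-0.24,0,0,0],[-1,-0.3,-0.02,0,0]]]'

```text
time_s: 15.62
tcp_pos: [0.555, 0.0477, 0.0727]
eef_rot: [-180.0, 0.0, -80.4]
contact_force: [-0.8, -1.3, 0.9]
gripper_width: 0.0004
gripper_force: 0.3
```

>>> drive_tool --increments '[[[-1,-0.06,-0.03,0,0],[-1,-0.12,-0.07,0,0],[-1,-0.18,-0.11,0,0],[-1,-0.24,-0.16,0,0],[-1,-0.3,-0.21,0,0]]]'

```text
time_s: 16.25
tcp_pos: [0.5742, 0.0874, 0.0722]
eef_rot: [180.0, -0.0, -80.4]
contact_force: [-0.2, -0.7, -0.4]
gripper_width: 0.0001
gripper_force: 0.3
```

```bash
python3 - <<'E'
from h import *
go(.034,0,.072)
m=camera_model('scene');im,_=save('scene','s8.png')
P=lambda x,y,z:list(ORG+x*ex+y*ey)+[z]
for a in(.6,.7,.8,.9,1,1.1,1.2):
  u,v=proj(m,[P(.105-.115*np.sin(a),.115*np.cos(a),.08)])[0];print(a,u.round(),v.round(),im[int(round(v)),int(round(u))])
E
```

```text
t 16.25 f 0.0255 0.0559 z 0.0722 rot [179.99  -0.   -80.39] F [-0.2 -0.7 -0.4] w 0.0001
cmd [ 0.466 -0.071  0.002] roll 0.0
0.6 318.0 187.0 [63 63 66]
0.7 314.0 186.0 [144 134 119]
0.8 310.0 185.0 [83 79 71]
0.9 306.0 185.0 [31 30 30]
1 303.0 185.0 [32 37 32]
1.1 299.0 186.0 [34 44 46]
1.2 295.0 187.0 [140  48  26]
```

>>> drive_tool --increments '[[[-1,-0.05,-0.03,0,0],[-1,-0.1,-0.07,0,0],[-1,-0.15,-0.11,0,0],[-1,-0.15,-0.11,0,0]]]'

```text
time_s: 16.8
tcp_pos: [0.585, 0.1072, 0.0726]
eef_rot: [-179.9, -0.0, -80.4]
contact_force: [2.7, -2.1, -0.2]
gripper_width: 0.0004
gripper_force: 1.0
```

>>> drive_tool --increments '[[[-1,0.1,0,0,0],[-1,0.3,0,-0.03,0],[-1,0.5,0,-0.03,0],[-1,0.617,0.02,0,0],[-1,0.617,0.02,0,0]]]'

```text
time_s: 17.42
tcp_pos: [0.5931, 0.0323, 0.0717]
eef_rot: [179.9, 0.0, -80.5]
contact_force: [0.4, 1.6, -1.2]
gripper_width: 0.0007
gripper_force: 0.0
```

```bash
python3 - <<'E'
from h import *
go(.036,0,.062)
im,m=save('wrist','w9.png')
# also compare old w5 capsule/pocket edges: print intensity profile along fixture x through capsule at image row
g=cv2.imread('pics/w5.png',0)
for v in(205,210):print(v,g[v,185:260].tolist())
g=cv2.imread('pics/w7.png',0)
for v in(200,205,210):print(v,g[v,200:275].tolist())
E
```

```text
t 17.43 f 0.0349 -0.0016 z 0.0717 rot [ 1.7992e+02  1.0000e-02 -8.0490e+01] F [ 0.4  1.6 -1.2] w 0.0007
cmd [-0.013 -0.009  0.081] roll -0.0003
205 [102, 102, 100, 102, 100, 101, 102, 103, 102, 102, 101, 98, 86, 85, 100, 100, 102, 106, 131, 137, 137, 138, 136, 140, 139, 113, 89, 98, 122, 127, 135, 138, 141, 142, 142, 140, 141, 139, 137, 134, 127, 112, 91, 88, 106, 137, 141, 138, 138, 137, 138, 140, 135, 99, 93, 92, 95, 98, 100, 100, 100, 100, 100, 101, 99, 100, 99, 100, 101, 100, 101, 98, 101, 101, 98]
210 [100, 100, 100, 101, 102, 102, 99, 98, 100, 100, 100, 92, 71, 98, 99, 100, 136, 139, 139, 138, 137, 137, 106, 78, 125, 132, 134, 138, 138, 141, 140, 141, 140, 140, 137, 137, 136, 134, 136, 136, 138, 135, 134, 137, 134, 136, 104, 77, 107, 136, 138, 140, 140, 141, 135, 92, 88, 89, 94, 99, 101, 100, 100, 99, 100, 99, 98, 100, 99, 99, 99, 100, 100, 100, 99]
200 [100, 98, 97, 99, 101, 97, 99, 100, 98, 100, 99, 100, 100, 91, 81, 97, 101, 101, 99, 102, 128, 134, 136, 135, 134, 135, 134, 133, 115, 100, 88, 88, 94, 105, 114, 120, 115, 109, 107, 87, 81, 91, 105, 124, 134, 135, 134, 134, 136, 135, 134, 124, 105, 94, 93, 91, 98, 100, 99, 100, 97, 98, 99, 98, 98, 97, 99, 97, 98, 99, 98, 98, 97, 98, 97]
205 [99, 98, 98, 98, 97, 97, 97, 97, 99, 98, 98, 97, 88, 74, 96, 98, 98, 115, 132, 133, 133, 132, 131, 132, 90, 82, 118, 129, 131, 132, 133, 135, 135, 133, 135, 133, 133, 131, 130, 129, 132, 134, 133, 130, 130, 123, 98, 86, 106, 131, 134, 134, 133, 133, 129, 89, 85, 90, 95, 96, 97, 96, 97, 98, 97, 98, 97, 99, 97, 98, 98, 99, 97, 96, 98]
210 [90, 90, 92, 92, 94, 93, 95, 95, 96, 98, 98, 96, 89, 73, 88, 95, 96, 119, 129, 131, 133, 132, 131, 83, 98, 126, 132, 134, 135, 132, 134, 134, 132, 131, 130, 129, 131, 132, 132, 129, 128, 129, 129, 129, 132, 131, 132, 132, 101, 81, 129, 134, 131, 132, 131, 131, 97, 86, 95, 96, 96, 97, 97, 97, 96, 95, 96, 97, 96, 95, 95, 96, 96, 95, 96]
```

>>> drive_tool --increments '[[[-1,-0.01,-0.005,0.01,0],[-1,-0.01,-0.005,0.025,0],[-1,-0.01,-0.005,0.04,0],[-1,-0.01,-0.005,0.05,0],[-1,-0.01,-0.005,0.05,0]]]'

```text
time_s: 18.1
tcp_pos: [0.5942, 0.0347, 0.0662]
eef_rot: [180.0, -0.0, -80.4]
contact_force: [-0.4, -0.2, -0.3]
gripper_width: 0.0007
gripper_force: 0.0
```

>>> drive_tool --increments '[[[-1,0,0,0.003,0],[-1,0,0,0.006,0],[-1,0,0,0.008,0],[-1,0,0,0.008,0]]]'

```text
time_s: 18.6
tcp_pos: [0.5943, 0.0347, 0.0653]
eef_rot: [180.0, 0.0, -80.4]
contact_force: [-0.3, -0.9, -0.1]
gripper_width: 0.0004
gripper_force: 0.0
```

```bash
python3 - <<'E'
from h import *
go(.036,0,.058)
s5=np.array([.5625,.0039,.1827])
m=camera_model('wrist');p=r.get_state()['tcp_pos']
R=cv2.Rodrigues(np.array(m['rvec'],float))[0];C=-R.T@np.array(m['tvec'],float).ravel()
m5=dict(m);m5['tvec']=-R@(C+s5-p)
g=cv2.imread('pics/w5.png',0)
fx=lambda px,z:((atz(m5,px,z)[:2]-ORG)@ex).round(4)
print('rimL',fx((197,210),.04))
for z in(.047,.052):print(z,fx((200.6,210),z),fx((239.6,210),z),'fy row',((atz(m5,(220,210),z)[:2]-ORG)@ey).round(4))
for v in (206,208,210,212):print(v,g[v,180:210].tolist(),g[v,232:262].tolist())
E
```

```text
t 18.6 f 0.0364 0.0006 z 0.0653 rot [180.     0.   -80.39] F [-0.3 -0.9 -0.1] w 0.0004
cmd [0.005 0.004 0.061] roll 0.0
rimL 0.0586
0.047 0.0537 0.0162 fy row -0.0039
0.052 0.0528 0.016 fy row -0.0055
206 [102, 101, 100, 102, 103, 103, 102, 102, 100, 102, 100, 103, 103, 101, 100, 101, 96, 84, 88, 101, 101, 101, 118, 134, 138, 136, 137, 136, 136, 122] [141, 140, 139, 138, 138, 141, 118, 95, 92, 92, 98, 101, 100, 100, 100, 100, 100, 98, 100, 100, 101, 99, 99, 101, 100, 100, 99, 101, 98, 100]
208 [102, 101, 102, 101, 100, 102, 101, 101, 99, 100, 102, 100, 101, 100, 101, 102, 92, 76, 94, 101, 99, 110, 135, 138, 136, 137, 137, 136, 105, 87] [108, 136, 139, 138, 140, 139, 137, 98, 92, 90, 90, 97, 99, 100, 99, 99, 99, 102, 100, 99, 99, 99, 98, 101, 99, 98, 99, 99, 100, 100]
210 [103, 100, 100, 100, 101, 100, 100, 100, 101, 102, 102, 99, 98, 100, 100, 100, 92, 71, 98, 99, 100, 136, 139, 139, 138, 137, 137, 106, 78, 125] [77, 107, 136, 138, 140, 140, 141, 135, 92, 88, 89, 94, 99, 101, 100, 100, 99, 100, 99, 98, 100, 99, 99, 99, 100, 100, 100, 99, 100, 100]
212 [102, 101, 100, 100, 99, 101, 99, 100, 100, 100, 99, 100, 99, 100, 99, 99, 88, 74, 83, 97, 100, 133, 137, 138, 137, 138, 138, 86, 98, 131] [97, 88, 134, 138, 139, 138, 138, 139, 126, 93, 85, 95, 99, 100, 99, 100, 98, 100, 98, 99, 100, 100, 100, 100, 99, 101, 99, 97, 99, 97]
```

>>> drive_tool --increments '[[[-1,0,0,0.003,0],[-1,0,0,0.006,0],[-1,0,0,0.008,0],[-1,0,0,0.008,0]]]'

```text
time_s: 19.1
tcp_pos: [0.5943, 0.0347, 0.0644]
eef_rot: [180.0, -0.0, -80.4]
contact_force: [-0.3, -0.8, 0.0]
gripper_width: 0.0005
gripper_force: 0.0
```

>>> drive_tool --increments '[[[-1,0,0,0.002,0],[-1,0,0,0.004,0],[-1,0,0,0.004,0]]]'

```text
time_s: 19.48
tcp_pos: [0.5943, 0.0347, 0.0639]
eef_rot: [180.0, 0.0, -80.4]
contact_force: [-0.0, -0.0, -0.2]
gripper_width: 0.0004
gripper_force: 0.0
```

>>> drive_tool --increments '[[[-1,0,0,0.002,0],[-1,0,0,0.005,0],[-1,0,0,0.005,0]]]'

```text
time_s: 19.85
tcp_pos: [0.5943, 0.0347, 0.0633]
eef_rot: [-180.0, 0.0, -80.4]
contact_force: [-0.1, -0.1, 0.1]
gripper_width: 0.0003
gripper_force: 0.0
```

>>> drive_tool --increments '[[[-1,0,0,0.002,0],[-1,0,0,0.004,0],[-1,0,0,0.004,0]]]'

```text
time_s: 20.23
tcp_pos: [0.5943, 0.0347, 0.0629]
eef_rot: [-180.0, -0.0, -80.4]
contact_force: [0.6, -0.4, 1.6]
gripper_width: 0.0006
gripper_force: 0.3
```

>>> drive_tool --increments '[[[-1,0,0,0.002,0],[-1,0,0,0.002,0]]]'

```text
time_s: 20.48
tcp_pos: [0.5943, 0.0346, 0.0627]
eef_rot: [-180.0, -0.0, -80.4]
contact_force: [-0.5, -1.4, 0.8]
gripper_width: 0.0005
gripper_force: 0.5
```

Contact at tip z of about 52 mm means the capsule's rear edge is still hung on the near lip. It needs a couple of millimetres more push, so I'll go back behind it.

>>> drive_tool --increments '[[[-1,0,0,-0.06,0],[-1,0,0,-0.09,0],[-1,0,0.2,-0.09,0],[-1,0,0.4,-0.09,0],[-1,0,0.4,-0.09,0]]]'

```text
time_s: 21.1
tcp_pos: [0.5457, 0.0264, 0.0739]
eef_rot: [180.0, 0.0, -80.4]
contact_force: [0.6, 0.2, 0.6]
gripper_width: 0.0002
gripper_force: 0.0
```

>>> drive_tool --increments '[[[-1,0,0,0.04,0],[-1,0,0,0.08,0],[-1,0,0,0.113,0],[-1,0,0,0.113,0],[-1,0,0,0.113,0]]]'

```text
time_s: 21.72
tcp_pos: [0.5471, 0.0267, 0.0597]
eef_rot: [180.0, -0.0, -80.4]
contact_force: [-0.1, 0.1, -0.6]
gripper_width: 0.0003
gripper_force: 0.0
```

```bash
python3 - <<'E'
from h import *
go(-.003,0,.060)
E
```

```text
t 21.73 f -0.0114 0.0006 z 0.0597 rot [ 1.7999e+02 -1.0000e-02 -8.0390e+01] F [-0.1  0.1 -0.6] w 0.0003
cmd [ 0.005 -0.07  -0.002] roll 0.0
```

>>> drive_tool --increments '[[[-1,0.005,-0.017,0,0],[-1,0.005,-0.034,0,0],[-1,0.005,-0.05,0,0],[-1,0.005,-0.067,0,0],[-1,0.005,-0.067,0,0]]]'

```text
time_s: 22.35
tcp_pos: [0.5552, 0.0275, 0.0599]
eef_rot: [-180.0, 0.0, -80.4]
contact_force: [-0.1, -0.2, -0.1]
gripper_width: 0.0006
gripper_force: 0.0
```

>>> drive_tool --increments '[[[-1,0,-0.005,0,0],[-1,0,-0.01,0,0],[-1,0,-0.015,0,0],[-1,0,-0.015,0,0]]]'

```text
time_s: 22.85
tcp_pos: [0.5568, 0.0278, 0.0598]
eef_rot: [-180.0, -0.0, -80.4]
contact_force: [0.4, 0.6, -0.2]
gripper_width: 0.0007
gripper_force: 0.0
```

>>> drive_tool --increments '[[[-1,0,-0.005,0,0],[-1,0,-0.01,0,0],[-1,0,-0.015,0,0],[-1,0,-0.015,0,0]]]'

```text
time_s: 23.35
tcp_pos: [0.5585, 0.028, 0.0598]
eef_rot: [180.0, -0.0, -80.4]
contact_force: [0.3, -0.4, -0.2]
gripper_width: 0.0006
gripper_force: 0.0
```

>>> drive_tool --increments '[[[-1,0,-0.005,0,0],[-1,0,-0.01,0,0],[-1,0,-0.015,0,0],[-1,0,-0.015,0,0]]]'

```text
time_s: 23.85
tcp_pos: [0.5605, 0.0284, 0.0599]
eef_rot: [-180.0, 0.0, -80.4]
contact_force: [0.2, -0.2, -0.5]
gripper_width: 0.0002
gripper_force: 0.0
```

>>> drive_tool --increments '[[[-1,0,-0.007,0,0],[-1,0,-0.014,0,0],[-1,0,-0.02,0,0],[-1,0,-0.02,0,0]]]'

```text
time_s: 24.35
tcp_pos: [0.5628, 0.0287, 0.0599]
eef_rot: [-180.0, 0.0, -80.4]
contact_force: [0.1, 0.4, -0.2]
gripper_width: 0.0008
gripper_force: 0.0
```

>>> drive_tool --increments '[[[-1,0,-0.007,0,0],[-1,0,-0.014,0,0],[-1,0,-0.02,0,0],[-1,0,-0.02,0,0]]]'

```text
time_s: 24.85
tcp_pos: [0.5651, 0.0291, 0.0598]
eef_rot: [180.0, -0.0, -80.4]
contact_force: [-0.3, -0.6, -0.2]
gripper_width: 0.0004
gripper_force: 0.0
```

>>> drive_tool --increments '[[[-1,0,-0.008,0,0],[-1,0,-0.016,0,0],[-1,0,-0.025,0,0],[-1,0,-0.025,0,0]]]'

```text
time_s: 25.35
tcp_pos: [0.5681, 0.0296, 0.0598]
eef_rot: [-180.0, -0.0, -80.4]
contact_force: [-0.4, 0.0, -0.5]
gripper_width: 0.0004
gripper_force: 0.0
```

>>> drive_tool --increments '[[[-1,0,-0.008,0,0],[-1,0,-0.016,0,0],[-1,0,-0.025,0,0],[-1,0,-0.025,0,0]]]'

```text
time_s: 25.85
tcp_pos: [0.571, 0.0302, 0.0598]
eef_rot: [-180.0, 0.0, -80.4]
contact_force: [-0.5, -0.5, -0.6]
gripper_width: 0.0005
gripper_force: 0.0
```

>>> drive_tool --increments '[[[-1,0,-0.008,0,0],[-1,0,-0.016,0,0],[-1,0,-0.025,0,0],[-1,0,-0.025,0,0]]]'

```text
time_s: 26.35
tcp_pos: [0.574, 0.0307, 0.0598]
eef_rot: [-180.0, 0.0, -80.4]
contact_force: [-0.1, -0.2, 0.3]
gripper_width: 0.0005
gripper_force: 0.0
```

>>> drive_tool --increments '[[[-1,0,-0.015,0,0],[-1,0,-0.03,0,0],[-1,0,-0.045,0,0],[-1,0,-0.06,0,0]]]'

```text
time_s: 26.85
tcp_pos: [0.5812, 0.0319, 0.0598]
eef_rot: [180.0, -0.0, -80.4]
contact_force: [-0.4, 0.2, 0.4]
gripper_width: 0.0001
gripper_force: 0.0
```

>>> drive_tool --increments '[[[-1,0,-0.015,0,0],[-1,0,-0.03,0,0],[-1,0,-0.045,0,0],[-1,0,-0.06,0,0],[-1,0,-0.08,0,0]]]'

```text
time_s: 27.48
tcp_pos: [0.5906, 0.0335, 0.0598]
eef_rot: [180.0, 0.0, -80.4]
contact_force: [0.6, -0.2, -0.4]
gripper_width: 0.0008
gripper_force: 0.0
```

```bash
python3 - <<'E'
from h import *
go(.03,.09,.072)
E
```

```text
t 27.48 f 0.0326 0.0 z 0.0598 rot [180.     0.   -80.38] F [ 0.6 -0.2 -0.4] w 0.0008
cmd [-0.75   0.022 -0.101] roll 0.0
```

The tip now passes at 49 mm over the whole capsule without touching it, so the light press has seated it. Regripping the post at about fixture (0.034, 0.091).

>>> drive_tool --increments '[[[0.4,0,0,-0.2,0],[0.4,0,0,-0.42,0],[0.4,-0.25,0,-0.45,0],[0.4,-0.55,0,-0.45,0],[0.4,-0.758,0,-0.45,0]]]'

```text
time_s: 28.1
tcp_pos: [0.5752, 0.1244, 0.1141]
eef_rot: [-180.0, 0.0, -80.4]
contact_force: [0.1, -0.5, 0.1]
gripper_width: 0.0446
gripper_force: 0.0
```

>>> drive_tool --increments '[[[0.4,0,0,0,0],[0.4,0,0,0.1,0],[0.4,0,0,0.25,0],[0.4,0,0,0.34,0],[-1,0,0,0.34,0]]]'

```text
time_s: 28.72
tcp_pos: [0.5747, 0.1221, 0.0717]
eef_rot: [179.9, -0.0, -80.4]
contact_force: [-0.4, 0.8, 0.7]
gripper_width: 0.056
gripper_force: 0.0
```

>>> drive_tool --increments '[[[-1,0,0,0,0],[-1,0,0,0,0],[-1,0,0,0,0],[-1,0,0,0,0],[-1,0,0,0,0]]]' --squeeze 10

```text
time_s: 29.35
tcp_pos: [0.5756, 0.1232, 0.0733]
eef_rot: [-180.0, -0.0, -80.4]
contact_force: [-0.0, -1.0, 1.0]
gripper_width: 0.0134
gripper_force: 10.0
```

>>> drive_tool --increments '[[[-1,0,0,0,0],[-1,0,0,0,0]]]'

```text
time_s: 29.6
tcp_pos: [0.5756, 0.1232, 0.0733]
eef_rot: [-180.0, 0.0, -80.4]
contact_force: [1.4, -0.5, 1.3]
gripper_width: 0.0138
gripper_force: 10.0
```

```bash
python3 - <<'E'
from h import *
go(.034,.091,.072)
p=r.get_state()['tcp_pos'][:2]-ORG;f=np.array([p@ex,p@ey])
a0=np.arcsin((.105-f[0])/.115);print('a0',a0,'post y rel tcp',.115*np.cos(a0)-f[1])
q=lambda a:np.array([.105-.115*np.sin(a),.115*np.cos(a)])
for a in np.linspace(a0,1.62,12)[1:]:
  d=q(a)-q(a0);print(round(a,2),(-d[1]/.12).round(3),(-d[0]/.12).round(3))
E
```

```text
t 29.6 f 0.0328 0.091 z 0.0733 rot [-179.96    0.    -80.38] F [ 1.4 -0.5  1.3] w 0.0138
cmd [-0.    -0.01   0.011] roll 0.0001
a0 0.6786589345557488 post y rel tcp -0.00143690390331834
0.76 0.054 0.062
0.85 0.113 0.118
0.94 0.177 0.17
1.02 0.245 0.215
1.11 0.317 0.255
1.19 0.392 0.289
1.28 0.469 0.316
1.36 0.549 0.336
1.45 0.629 0.35
1.53 0.711 0.356
1.62 0.793 0.356
```

>>> drive_tool --increments '[[[-1,0.054,0.062,0,0],[-1,0.113,0.118,0,0],[-1,0.177,0.17,0,0],[-1,0.245,0.215,0,0],[-1,0.317,0.255,0,0]]]'

```text
time_s: 30.22
tcp_pos: [0.5513, 0.0799, 0.0732]
eef_rot: [-180.0, 0.0, -80.4]
contact_force: [1.5, 1.1, 3.7]
gripper_width: 0.0133
gripper_force: 10.0
```

>>> drive_tool --increments '[[[-1,0.04,0.019,0,0],[-1,0.075,0.034,0,0],[-1,0.114,0.048,0,0],[-1,0.152,0.061,0,0]]]'

```text
time_s: 30.72
tcp_pos: [0.5475, 0.0612, 0.0731]
eef_rot: [-180.0, 0.0, -80.4]
contact_force: [1.5, 2.2, 4.3]
gripper_width: 0.0134
gripper_force: 10.0
```

No blockage this time at 1.28 rad.

>>> drive_tool --increments '[[[-1,0.04,0.011,0,0],[-1,0.08,0.02,0,0],[-1,0.12,0.028,0,0],[-1,0.16,0.034,0,0],[-1,0.16,0.034,0,0]]]'

```text
time_s: 31.35
tcp_pos: [0.5466, 0.0412, 0.0731]
eef_rot: [-180.0, -0.0, -80.4]
contact_force: [3.0, 0.1, 4.4]
gripper_width: 0.0135
gripper_force: 10.0
```

>>> drive_tool --increments '[[[-1,0.04,0.004,0,0],[-1,0.08,0.006,0,0],[-1,0.1,0.006,0,0],[-1,0.12,0.006,0,0],[-1,0.12,0.006,0,0]]]'

```text
time_s: 31.98
tcp_pos: [0.5482, 0.0271, 0.073]
eef_rot: [180.0, -0.0, -80.4]
contact_force: [1.7, 0.1, 3.4]
gripper_width: 0.0133
gripper_force: 10.0
```

```bash
python3 - <<'E'
from h import *
go(-.01,0,.072)
E
```

```text
t 31.98 f -0.0103 0.0008 z 0.073 rot [ 1.7999e+02 -1.0000e-02 -8.0400e+01] F [1.7 0.1 3.4] w 0.0133
cmd [ 0.007 -0.002  0.008] roll -0.0
```

>>> drive_tool --increments '[[[-1,0.015,0,0,0],[-1,0.03,0,0,0],[-1,0.03,0,0,0]]]'

```text
time_s: 32.35
tcp_pos: [0.5484, 0.0257, 0.0728]
eef_rot: [-180.0, 0.1, -80.4]
contact_force: [-2.7, 13.3, 4.5]
gripper_width: 0.0137
gripper_force: 10.0
```

>>> drive_tool --increments '[[[0.2,0,0,0,0],[0.2,0,0,0,0],[0.2,0,0,0,0],[0.2,0,0,0,0],[0.2,0,0,0,0]]]'

```text
time_s: 32.98
tcp_pos: [0.5487, 0.0236, 0.073]
eef_rot: [180.0, -0.0, -80.4]
contact_force: [0.3, -0.0, 0.4]
gripper_width: 0.0516
gripper_force: 0.0
```

>>> drive_tool --increments '[[[0.2,0,0,-0.15,0],[0.2,0,0,-0.4,0],[0.2,0.1,0,-0.7,0],[0.2,0.25,-0.1,-1,0],[0.2,0.25,-0.1,-1,0]]]'

```text
time_s: 33.6
tcp_pos: [0.568, -0.0042, 0.1962]
eef_rot: [-179.7, 0.0, -80.4]
contact_force: [-0.2, -0.5, -1.5]
gripper_width: 0.0527
gripper_force: 0.0
```

```bash
python3 - <<'E'
from h import *
go(-.01,0,.072)
im,m=save('wrist','w10.png');g=cv2.cvtColor(im,cv2.COLOR_RGB2GRAY)
P=lambda x,y,z:list(ORG+x*ex+y*ey)+[z]
# profiles across y at several fx along bar (z=.055): brightness
for x in(.09,.075,.06,.036,.01,-.01):
  print(x,[(int(g[int(round(v)),int(round(u))]) if 0<=v<384 and 0<=u<512 else -1) for u,v in proj(m,[P(x,y/1000,.055) for y in range(-24,25,3)])])
print(proj(m,[P(.036,-.02,.055),P(.036,.02,.055)]))
E
```

```text
t 33.6 f 0.004 -0.0334 z 0.1962 rot [-179.67    0.    -80.43] F [-0.2 -0.5 -1.5] w 0.0527
cmd [-0.278  0.117  1.035] roll -0.0001
0.09 [194, 169, 168, 169, 99, 208, 226, 227, 222, 221, 225, 221, 118, 106, 108, 108, 106]
0.075 [123, 100, 100, 100, 99, 129, 135, 137, 135, 122, 109, 109, 109, 108, 115, 118, 121]
0.06 [120, 98, 99, 97, 97, 130, 138, 137, 135, 97, 49, 45, 44, 44, 41, 42, 39]
0.036 [115, 137, 136, 97, 134, 134, 137, 138, 137, 137, 137, 134, 129, 121, 179, 214, 220]
0.01 [118, 95, 96, 97, 93, 134, 137, 136, 135, 135, 135, 135, 94, 88, 133, 134, 133]
-0.01 [111, 98, 97, 95, 93, 135, 68, 39, 39, 41, 42, 43, 45, 41, 42, 144, 163]
[[224.42202359 201.25225313]
 [225.43600251 239.5646625 ]]
```

The 13 N stop was felt at the channel line. The bar spans y = ±10 mm along the whole channel, and the gripper is clear, so I'm handing in.

```bash
python3 -c "
from h import *
print(job.close_job())"
```

```text
the job is handed in; nothing more can be done
None
```

I handed the job in with the capsule seated in the pocket, the hold-down bar swung over it to its stop, and the gripper clear; the hand-in returned no verdict. The first swing jammed at about 1.3 rad because the capsule was not yet flat, so I moved the bar back, settled the capsule with a light press (under 2 N measured), and swung it again.

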